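# Check a board's glue seam with a moisture meter

### The job

Take the hand-held moisture meter out of its holder and, keeping it square to the sloping face of the wooden board with its sprung ball tip lightly pressed in, slide the tip slowly (under 5 cm/s) along the seam strip from the cross tick to the steel ring. Stop with the ball in the middle of the ring and finish while holding it there, not letting go or putting it down: still gripped, still square to the board, the spring partly pressed but not bottomed. Touch the board nowhere but along the seam, and leave the other things where they stand.

Things in the scene. Friction and masses are not known exactly. Their poses are not given: they have to be found in the camera images.
- meter: Moisture meter, 142 mm long, 0.15 kg, loose, standing in its holder ball down. z axis along its length, from ball to top; origin at the lowest point of the ball when the spring is relaxed. Black housing 34 mm (its x) by 24 mm (its y), from 38 to 140 mm above the origin; below it a steel rod 7 mm thick ends in a steel ball 12 mm in diameter.
- meter_grip (a point): Centre of the meter's housing at the height to grip it, 105 mm above its origin, across the 24 mm width (y). Axes as the meter's. Keep the wrist clear of the wall cabinet: it fills the space right of the sink (y below about 0.05 m) beyond x = 0.55 m, from 0.46 m up.
- meter_tip (a joint): How far the meter's ball tip is pushed into the housing: 0 relaxed, 0.012 m bottomed. A spring resists: about 1.2 N to start moving, 0.3 N more per mm, 4.8 N just before bottoming. Lightly pressed means anywhere between about 2 and 10 mm; aim for 6 mm (3 N).
- ball (a point): The lowest point of the meter's steel ball (moves with the sprung tip), on the meter's z axis.
- holder: Fixed grey plastic socket, base 85 x 75 mm, walls 51 x 41 mm outside and 75 mm high, open at the top; the meter stands in it with its tip hanging free, the housing showing above the walls, with 2.5 mm of play on each side. Lift it straight up at least 40 mm (70 mm to clear the walls with the ball). Origin at the centre of its underside.
- board: Brown butcher-block board, 228 mm long up the slope, 179 mm wide, 36 mm thick, fixed on a light wood stand that slopes 12 degrees, lower edge towards the robot. Origin at the centre of its underside, 42 mm above the worktop; its -y axis runs up the slope, z is square to the upper face. Stand and board may be turned about the vertical; they do not move.
- seam_start (a point): Start of the seam, on the board's upper face, 45 mm down-slope of its middle, at the flush dark grey cross tick, 24 mm long, across the lower end of the flush dark grey seam strip, 4 mm wide. Its x axis runs along the seam up the slope to the ring, z is square to the face, outward.
- seam_ring (a point): Marked spot: centre of the flush steel ring (19 mm across, on the upper face) at the upper end of the seam, 120 mm from seam_start. Same axes as seam_start.
- honey_jar: Bystander: jar with black lid, 63 mm wide, 94 mm high, origin under its centre.
- small_tin: Bystander: food tin, 58 mm wide, 72 mm high, origin under its centre.
- salt_mill: Bystander: turned pale wood mill, 52 mm wide, 129 mm high, origin under its centre.
- vanilla_bottle: Bystander: small amber bottle with black cap, 38 mm wide, 86 mm high, origin under its centre.
Things that resemble listed ones, but are neither listed nor needed, are in the scene too. There is more than one size of the meter; the job needs the middle-sized.

How it is judged:
By the outcome, as a careful person would: the job done as asked, in the order asked, and still so for the second after the job is handed in, while the arm keeps its last pose, push and grip.
It also fails if it takes over 64 s, if anything falls off the work surface, if the arm or the gripper's body presses on something with over 40 N, if the wrist force passes 120 N, or if a joint passes its speed limit or range.

### The arm

A 6-joint arm with a two-finger parallel gripper is mounted at the origin on a cart in front of the work surface, level with it; the furniture and walls round the work are solid. World frame = base frame: x ahead of the robot, y to its left, z up, the work surface at z = 0. Lengths are in mm, angles in rad, forces in N, time in s.
With the tool pointing down it reaches from about 275 to 750 mm from the base axis. Payload 10.2 kg.
Tool frame: the origin (TCP) lies on the front face of the gripper's body, between the roots of the fingers; the fingertips stand 73 mm ahead of it and the grasp point (between the pads) lies 54 mm ahead of it; z points along the fingers, y is the line along which they close (so a half turn about z gives the same grasp; the last joint's range is limited). The gripper opens to 85 mm and grips with 20 to 120 N. Pads are 22 mm wide; open, the fingers measure 114 mm over their backs; the gripper's body (76 mm by 85 mm) begins 54 mm behind the grasp point. The pads swing forward as they close: fully open they stand 13 mm farther back than shut.
Start: joints at [-1.323, 0.313, 1.498, -0, 1.331, -0.223], TCP at [238.129, -467.896, 303.894] pointing down, gripper open.
Joint ranges: [-2.94, 2.94], [-0.97, 2.17], [0.19, 2.56], [-1.23, 4.37], [0.02, 3.11], [-2.88, 2.88]. Speed limits (rad/s): [2.39, 2.39, 3.01, 3.14, 3.14, 3.14].

### API

Orientations are given as a unit quaternion [w, x, y, z].
In Python, from rig import * gives the robot as it stands.
- The arm moves only by the tool step_arm, never from a script. Its argument "plan" is a list of rows, each an object with "offset": the shift along the tool's x, y, z in cm, a list of three; "rot": the turn, a rotation vector about the tool's x, y, z in degrees, a list of three; "gripper": the finger opening in cm, from 0 to 8.54. In form: [{"offset": [x, y, z], "rot": [wx, wy, wz], "gripper": gripper}, ...]. A call has 1 to 12 rows; each row is the pose to reach, as a shift and turn from the pose commanded when the call began, along the tool's axes at that moment; what a row does not reach only later rows make up. A row lasts 1/10 s, in which the tool goes at most 50 mm and 8.59 degrees, less where a joint would pass 70% of its speed; a pose out of reach is approached as far as the arm can. A call with a gripper value outside its range is refused whole. The fingers move at their own pace and stop on an object; "squeeze" is the grip in N (left out, the last holds). Time passes only in rows, so rows that repeat a pose let the fingers close. It gives the time, the measured TCP pose, the force, the opening and the grip force at its end, in the units of the state.
- sense(): the state, without advancing time (a new reading comes with each control period).
- capture(name): name is "side" or "top" or "wrist"; returns a dict with "color" (420x560x3 uint8, red, green, blue), "depth" (420x560 float32, mm along the optical axis (not along the pixel's ray), 0 where there is no reading), "vertical_fov" (degrees; the focal length in pixels is half the picture's height over the tangent of half this angle, whatever the lens; pixels are square), "cx", "cy" (the principal point, pixels), "rvec" (rotation vector, rad) and "tvec" (3), from world to camera coordinates, as OpenCV has them; the wrist camera has in their place "mount" (4x4, takes a point from camera to tool coordinates, whose origin is the TCP and whose axes are the flange's). Camera axes: x right, y down, z forward; pixel columns grow to the right and rows downward; lengths in mm; the calibration is good to about 2 mm. The wrist camera is an equidistant fisheye: a pixel r from the principal point sees the ray r / f radians off the axis. A picture is of the moment at which its call begins: read the wrist's pose just before it.
- finish_job(): hands the job in; it is judged then, once.
The state is a dict: "time_s": time; "joints": joint angles; "dq": joint speeds; "tau": joint torques, N m; "eef_pos": TCP position; "ee_rot": TCP orientation; "force": force on the tool from outside, world axes, zero at the start; "wrist_torque": the same for the moment, N m; "grip_width": opening from 0.0 (shut) to 1.0 (fully open); "grip_force": force on a finger pad.
Only numpy, scipy, OpenCV 4.12 (cv2) and the standard library are available. Lean on these libraries where they do the work, as an engineer would, in place of code of your own. Each camera call takes 0.05 s, during which the arm holds its last target. There are 200 camera calls.

## Working session

There is one attempt and no reset: what is moved stays moved. The work goes in short steps, Python scripts to look and compute and a tool call to move; the robot and the scene stay as the last step left them, time stands still between calls to the robot, and variables do not carry over. Pictures are saved under pics/ and viewed, at most 10 in all, crops included, and the job is handed in when it is done.

Besides the shell and the picture viewer there is one more tool, called after "Call:" as name(argument=value, ...), one argument or row to a line, values as JSON. step_arm: Moves the arm, as the interface text tells. Its arguments: {"type":"object","properties":{"plan":{"type":"array"},"squeeze":{"type":"number"}},"required":["plan"]}

```bash
mkdir -p pics; ls; cat > h.py <<'E'
from rig import *
import numpy as np, cv2, pickle
from scipy.spatial.transform import Rotation as R
def shot(n):
    s=sense(); c=capture(n); c['s']=s
    pickle.dump(c,open(f'{n}.pkl','wb')); return c
def load(n): return pickle.load(open(f'{n}.pkl','rb'))
def pts(c):
    h,w=c['depth'].shape; f=h/2/np.tan(np.radians(c['vertical_fov'])/2)
    v,u=np.mgrid[:h,:w]; z=c['depth']
    P=np.stack([(u-c['cx'])/f*z,(v-c['cy'])/f*z,z],-1)
    Rm=cv2.Rodrigues(np.array(c['rvec'],float))[0]
    return (P-np.array(c['tvec']).ravel())@Rm
def save(img,name): cv2.imwrite(f'pics/{name}.png',cv2.cvtColor(img,cv2.COLOR_RGB2BGR))
E
python3 - <<'E'
from h import *
print(sense())
a=shot('top');b=shot('side')
save(a['color'],'top');save(b['color'],'side')
for c in(a,b): print({k:c[k] for k in c if k not in('color','depth','s')})
E
```

```text
pics
{'time_s': 0.0, 'joints': array([-1.32338721e+00,  3.13476923e-01,  1.49847055e+00, -2.13178733e-05,
        1.33098959e+00, -2.23372927e-01]), 'dq': array([ 3.97465564e-04,  6.66355504e-06,  2.94345338e-05,  1.91393851e-04,
        7.14566718e-04, -2.86064874e-04]), 'tau': array([-2.80814471e-03, -4.12271154e+01, -2.59743297e+01, -3.16553951e-04,
        4.14240683e-03,  5.60878277e-08]), 'eef_pos': array([ 238.08646845, -467.71715042,  303.30863776]), 'ee_rot': array([-6.72028648e-04,  9.72422409e-01,  2.33225657e-01, -1.84298550e-05]), 'force': array([ 0.59037207,  0.6746796 , -0.11884507]), 'wrist_torque': array([-0.0607954 ,  0.04212651, -0.00857658]), 'grip_force': 0.0, 'grip_width': 0.9996092711958136}
{'vertical_fov': 46.9647991991141, 'cx': 281.1042556987244, 'cy': 207.9897476072854, 'rvec': array([ 2.12133598, -2.16919256,  0.2304326 ]), 'tvec': array([-104.66251493,  582.39191665, 1229.37250022])}
{'vertical_fov': 45.01710243695679, 'cx': 271.4233653691786, 'cy': 209.30863166566243, 'rvec': array([ 0.48256933, -2.42213089,  1.55046418]), 'tvec': array([498.00420512, 213.0074654 , 877.94179637])}
```

View pics/top.png

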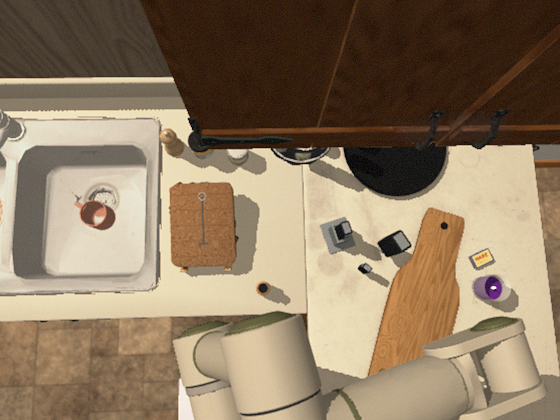

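View pics/side.png

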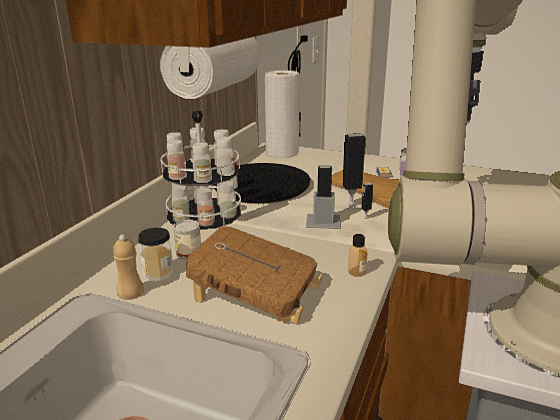

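Candidates for the meter: side (324,190), which stands in the grey holder and shows in top at (343,230); side (353,165), the largest, top (397,242); and side (367,198), the smallest, top (365,268). The one in the holder is middle-sized, so it fits. In the top view the ring is at (202,197) and the cross tick at (203,243). Next I'll enlarge a crop to confirm and measure.

```bash
python3 - <<'E'
from h import *
a=load('top');b=load('side')
A=pts(a);B=pts(b)
cr=cv2.resize(a['color'][190:290,310:430],None,fx=3.3,fy=3.3,interpolation=cv2.INTER_CUBIC)
cs=cv2.resize(b['color'][120:240,290:390],None,fx=3.3,fy=3.3,interpolation=cv2.INTER_CUBIC)
H=max(cr.shape[0],cs.shape[0]); pad=lambda i:np.pad(i,((0,H-i.shape[0]),(0,0),(0,0)))
save(np.hstack([pad(cr),pad(cs)]),'crop1')
# board plane from top
for nm,P in(('top',A),('side',B)):
    if nm=='top': Q=P[190:262,176:232].reshape(-1,3)
    else: Q=P[240:295,215:290].reshape(-1,3)
    Q=Q[(Q[:,2]>60)&(Q[:,2]<130)]
    for _ in range(4):
        m=Q.mean(0);n=np.linalg.svd(Q-m,full_matrices=False)[2][2];n*=np.sign(n[2]);d=(Q-m)@n;Q=Q[abs(d)<2.5*np.std(d)+.1]
    print(nm,'plane',n,m,'tilt',np.degrees(np.arccos(n[2])),np.std(d), 'z at mean')
for u,v in((202,197),(203,243),(202,220)): print('top',u,v,np.median(A[v-2:v+3,u-2:u+3].reshape(-1,3),0))
for u,v in((220,246),(278,268)): print('side',u,v,np.median(B[v-1:v+2,u-1:u+2].reshape(-1,3),0))
# housing tops and others in both clouds
for nm,P in(('top',A),('side',B)):
  Q=P.reshape(-1,3)
  for nm2,lo,hi,box in(('hold meter',85,250,(380,480,-260,-140)),):
    M=(Q[:,2]>lo)&(Q[:,2]<hi)&(Q[:,0]>box[0])&(Q[:,0]<box[1])&(Q[:,1]>box[2])&(Q[:,1]<box[3])
    print(nm,M.sum(),Q[M].min(0),Q[M].max(0),np.median(Q[M],0))
for u,v in((343,230),(397,242),(365,268),(330,247),(325,240)): print('top',u,v,A[v,u])
for u,v in((324,175),(324,190),(353,145),(353,165),(367,190)): print('side',u,v,B[v,u])
E
```

```text
top plane [-2.01702021e-01 -1.46187324e-04  9.79446922e-01] [538.5841222   84.37854159  78.37195293] tilt 11.63650936897364 2.332192478435886 z at mean
side plane [-2.05755695e-01 -9.55724574e-04  9.78602923e-01] [533.26450848 103.28639738  75.82835099] tilt 11.873870228067473 0.9959015374098172 z at mean
top 202 197 [605.43508127  86.35404774  92.6833736 ]
top 203 243 [489.30735365  86.59356358  67.69849284]
top 202 220 [547.86659414  88.06857378  79.21010614]
side 220 246 [609.44131656  91.03119905  92.41760137]
side 278 268 [490.44624191  85.8430774   67.13204986]Traceback (most recent call last):
  File "<stdin>", line 23, in <module>
    return umr_minimum(a, axis, None, out, keepdims, initial, where)
ValueError: zero-size array to reduction operation minimum which has no identity
```

View pics/crop1.png

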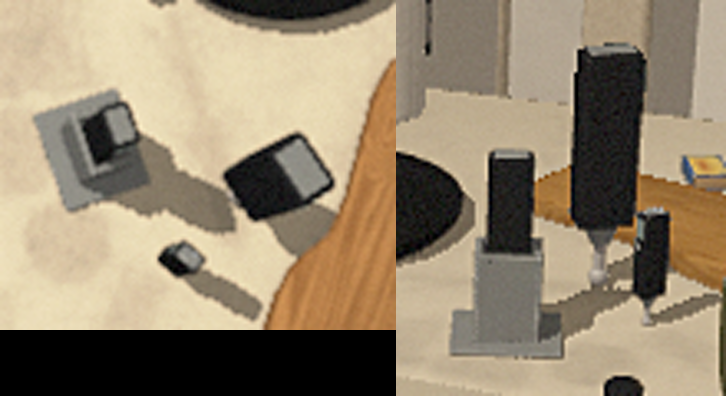

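The crop shows the middle-sized meter in the grey holder. The other two, one larger and one smaller, stand loose on the worktop. Now the grasp numbers.

```bash
python3 - <<'E'
from h import *
a=load('top');b=load('side')
A=pts(a);B=pts(b)
for u,v in((346,229),(398,242),(365,268),(330,247)): print('top',u,v,A[v,u].round(1))
for u,v in((324,175),(324,190),(353,145)): print('side',u,v,B[v,u].round(1))
g=A[210:260,310:360];q=g.reshape(-1,3)
q=q[np.isfinite(q).all(1)]
print(np.histogram(q[:,2],bins=np.arange(-5,260,10)))
for nm,lo,hi in(('base',3,14),('wall',60,85),('top',140,190)):
    for src,P in(('top',g),('side',B[150:232,300:345])):
        Q=P.reshape(-1,3);M=(Q[:,2]>lo)&(Q[:,2]<hi)&(abs(Q[:,1]+215)<150)
        Q=Q[M]
        if len(Q)>5:
            r=cv2.minAreaRect(Q[:,:2].astype(np.float32)); print(nm,src,len(Q),r,np.median(Q,0).round(1), Q[:,2].max())
E
```

```text
top 346 229 [ 507.9 -271.6  147.3]
top 398 242 [ 467.6 -382.4  202.6]
top 365 268 [ 414.5 -324.3   94.3]
top 330 247 [ 477.9 -250.1    5.8]
side 324 175 [ 510.6 -257.2  130. ]
side 324 190 [ 508.8 -255.4   91.8]
side 353 145 [ 469.9 -364.6  178.3]
(array([1644,  404,   11,   16,   14,   26,   25,   61,   72,   10,    8,
         12,   10,   13,   20,  125,    0,    0,    0,    0,    0,    0,
          0,    0,    0,    0]), array([ -5,   5,  15,  25,  35,  45,  55,  65,  75,  85,  95, 105, 115,
       125, 135, 145, 155, 165, 175, 185, 195, 205, 215, 225, 235, 245,
       255]))
base top 738 ((512.8729248046875, -264.96990966796875), (137.38284301757812, 136.1334686279297), 88.39999389648438) [ 503.4 -256.6    5.2] 13.926141735240641
base side 265 ((511.9267272949219, -264.7855224609375), (84.47687530517578, 75.70296478271484), 17.75469207763672) [ 506.8 -251.1    4.6] 13.751258963557042
wall top 151 ((512.5118408203125, -272.7295227050781), (50.614933013916016, 42.51300811767578), 17.90447425842285) [ 502.1 -261.2   74.8] 84.08597883823383
wall side 223 ((511.28997802734375, -265.9991760253906), (50.478973388671875, 45.801170349121094), 19.71285057067871) [ 507.9 -255.6   72.4] 84.62051586857763
top top 139 ((512.1148681640625, -272.0779724121094), (34.77223587036133, 24.23731231689453), 14.981979370117188) [ 512.2 -271.5  148.7] 154.25345016077742
top side 85 ((512.809814453125, -266.6374206542969), (31.377609252929688, 24.750232696533203), 17.3189697265625) [ 511.2 -262.6  145.9] 149.95041382818573
```

Call:
step_arm(
  plan=[
    {"offset": [4, -0.6, 0], "rot": [0, 0, 2], "gripper": 7},
    {"offset": [8, -1.3, 0], "rot": [0, 0, 4], "gripper": 7},
    {"offset": [12, -2, 0], "rot": [0, 0, 6], "gripper": 7},
    {"offset": [16, -2.6, 0], "rot": [0, 0, 8], "gripper": 7},
    {"offset": [20, -3.2, 0], "rot": [0, 0, 10], "gripper": 7},
    {"offset": [24, -3.9, 0], "rot": [0, 0, 10], "gripper": 7},
    {"offset": [28, -4.5, 0], "rot": [0, 0, 10], "gripper": 7},
    {"offset": [31.5, -5.1, 0], "rot": [0, 0, 10], "gripper": 7},
    {"offset": [33.5, -5.4, 0], "rot": [0, 0, 10], "gripper": 7},
    {"offset": [33.5, -5.4, 0], "rot": [0, 0, 10], "gripper": 7},
    {"offset": [33.5, -5.4, 0], "rot": [0, 0, 10], "gripper": 7},
  ],
)

```text
time_s: 1.2
eef_pos: [512.0, -267.9, 303.5]
ee_rot: [-0.0, 0.989, 0.148, -0.0]
force: [0.5, -0.3, -0.2]
grip_width: 0.821
grip_force: 0.0
```

```bash
cat >> h.py <<'E'
def rot(q): return R.from_quat(np.roll(q,-1)).as_matrix()
def wpts(c):  # wrist fisheye -> world cloud
    h,w=c['depth'].shape; f=h/2/np.tan(np.radians(c['vertical_fov'])/2)
    v,u=np.mgrid[:h,:w]; x=u-c['cx'];y=v-c['cy'];r=np.hypot(x,y)+1e-9;t=r/f
    k=np.where(t<1.4,np.tan(np.minimum(t,1.4)),np.nan)/r; z=c['depth']
    P=np.stack([x*k*z,y*k*z,z],-1); M=np.array(c['mount'])
    T=P@M[:3,:3].T+M[:3,3]
    return T@rot(c['s']['ee_rot']).T+c['s']['eef_pos']
def go(p,Rm):  # tool-frame offset cm & rotvec deg from present pose
    s=sense();r=rot(s['ee_rot'])
    print('offset',((r.T@(np.array(p)-s['eef_pos']))/10).round(3),'rot',np.degrees(R.from_matrix(r.T@Rm).as_rotvec()).round(2))
E
python3 - <<'E'
from h import *
c=shot('wrist');s=c['s'];print(s['eef_pos'],s['ee_rot'],s['joints'],c['vertical_fov'],c['mount'])
save(c['color'],'wrist1')
P=wpts(c).reshape(-1,3)
M=(abs(P[:,0]-512)<40)&(abs(P[:,1]+268)<40)
Q=P[M]
for lo,hi in((3,14),(65,84),(138,160)):
    q=Q[(Q[:,2]>lo)&(Q[:,2]<hi)]
    if len(q)>5: print(lo,len(q),cv2.minAreaRect(q[:,:2].astype(np.float32)),np.median(q,0).round(1))
E
```

```text
[ 511.97634058 -267.86552613  303.45678769] [-2.15782223e-04  9.89005702e-01  1.47876650e-01 -4.14422334e-04] [-6.84589272e-01  4.30951114e-01  1.33126747e+00 -3.28973174e-04
  1.38025094e+00  5.89427523e-01] 65.70646984690485 [[-4.76290195e-04 -9.59910586e-01 -2.80305976e-01  7.08705554e+01]
 [ 9.99999689e-01 -2.80933947e-04 -7.37117987e-04 -4.43541621e-01]
 [ 6.28819895e-04 -2.80306240e-01  9.59910421e-01 -7.07520158e+01]
 [ 0.00000000e+00  0.00000000e+00  0.00000000e+00  1.00000000e+00]]
3 1803 ((514.5673828125, -268.21923828125), (78.36714935302734, 77.61292266845703), 8.737404823303223) [ 531.1 -252.8    5.8]
65 977 ((513.3236083984375, -269.01318359375), (51.225040435791016, 40.796749114990234), 17.82754135131836) [ 527.1 -262.6   75.3]
138 1452 ((513.4423217773438, -268.8871765136719), (33.286739349365234, 23.694568634033203), 17.345125198364258) [ 515.4 -268.4  149.2]
```

View pics/wrist1.png

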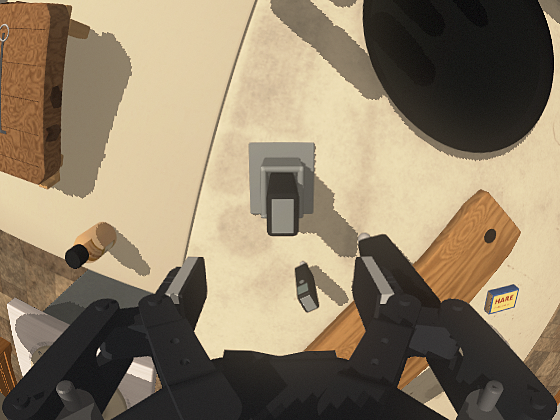

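The wrist view shows the meter top at (283,215), centred between the fingers. The big meter is partly hidden behind the right finger near (375,245), so I'll check the clearance there before descending.

```bash
python3 - <<'E'
from h import *
c=load('wrist');s=c['s'];r=rot(s['ee_rot'])
for nm,P in(('w',wpts(c)),('top',pts(load('top'))),('side',pts(load('side')))):
    P=P.reshape(-1,3)
    q=P[(P[:,2]>90)&(P[:,2]<212)&(abs(P[:,0]-467)<45)&(abs(P[:,1]+373)<45)]
    T=(q-[513.4,-268.9,166])@r
    if len(q): print(nm,len(q),np.percentile(T,[1,50,99],axis=0).round(1).tolist(),q[:,2].max())
yaw=np.radians(17.4)
x=np.array([np.cos(yaw),np.sin(yaw),0]);y=np.array([np.sin(yaw),-np.cos(yaw),0])
go([513.4,-268.9,167],np.stack([x,y,[0,0,-1]],1))
E
```

```text
w 1754 [[-98.6, 81.3, -32.3], [-50.4, 100.2, 16.7], [-47.9, 111.4, 75.0]] 199.70386198620452
top 528 [[-101.6, 83.7, -39.5], [-77.1, 94.0, -29.2], [-51.3, 122.0, 74.0]] 207.71704562792644
side 898 [[-100.1, 77.8, -34.3], [-73.5, 87.8, 16.6], [-48.4, 111.2, 75.0]] 201.2525236098571
offset [ 0.156  0.116 13.665] rot [-0.02  0.03 -0.45]
```

Call:
step_arm(
  plan=[
    {"offset": [0.15, 0.1, 3.5], "rot": [0, 0, -0.4], "gripper": 6},
    {"offset": [0.15, 0.1, 7], "rot": [0, 0, -0.4], "gripper": 6},
    {"offset": [0.15, 0.1, 10], "rot": [0, 0, -0.4], "gripper": 6},
    {"offset": [0.15, 0.1, 12.5], "rot": [0, 0, -0.4], "gripper": 6},
    {"offset": [0.15, 0.1, 13.8], "rot": [0, 0, -0.4], "gripper": 6},
    {"offset": [0.15, 0.1, 13.8], "rot": [0, 0, -0.4], "gripper": 6},
    {"offset": [0.15, 0.1, 13.8], "rot": [0, 0, -0.4], "gripper": 6},
  ],
)

```text
time_s: 1.95
eef_pos: [514.0, -269.0, 167.0]
ee_rot: [0.001, 0.989, 0.151, 0.001]
force: [0.8, 0.5, 0.3]
grip_width: 0.702
grip_force: 0.0
```

Call:
step_arm(
  plan=[
    {"offset": [0, 0, 0], "rot": [0, 0, 0], "gripper": 4},
    {"offset": [0, 0, 0], "rot": [0, 0, 0], "gripper": 3},
    {"offset": [0, 0, 0], "rot": [0, 0, 0], "gripper": 2.4},
    {"offset": [0, 0, 0], "rot": [0, 0, 0], "gripper": 1.5},
    {"offset": [0, 0, 0], "rot": [0, 0, 0], "gripper": 1},
    {"offset": [0, 0, 0], "rot": [0, 0, 0], "gripper": 1},
    {"offset": [0, 0, 0], "rot": [0, 0, 0], "gripper": 1},
    {"offset": [0, 0, 0], "rot": [0, 0, 0], "gripper": 1},
  ],
  squeeze=50,
)

```text
time_s: 2.75
eef_pos: [514.2, -268.6, 166.7]
ee_rot: [0.001, 0.989, 0.151, 0.001]
force: [-0.6, -0.5, 6.7]
grip_width: 0.276
grip_force: 48.8
```

Call:
step_arm(
  plan=[
    {"offset": [0, 0, -0.5], "rot": [0, 0, 0], "gripper": 1},
    {"offset": [0, 0, -1.5], "rot": [0, 0, 0], "gripper": 1},
    {"offset": [0, 0, -3], "rot": [0, 0, 0], "gripper": 1},
    {"offset": [0, 0, -4.5], "rot": [0, 0, 0], "gripper": 1},
    {"offset": [0, 0, -6], "rot": [0, 0, 0], "gripper": 1},
    {"offset": [0, 0, -7.5], "rot": [0, 0, 0], "gripper": 1},
    {"offset": [0, 0, -9], "rot": [0, 0, 0], "gripper": 1},
    {"offset": [0, 0, -10.5], "rot": [0, 0, 0], "gripper": 1},
    {"offset": [0, 0, -12], "rot": [0, 0, 0], "gripper": 1},
    {"offset": [0, 0, -13], "rot": [0, 0, 0], "gripper": 1},
    {"offset": [0, 0, -13], "rot": [0, 0, 0], "gripper": 1},
  ],
)

```text
time_s: 3.85
eef_pos: [514.1, -268.4, 297.4]
ee_rot: [0.001, 0.989, 0.151, 0.001]
force: [-0.4, 0.0, -1.3]
grip_width: 0.275
grip_force: 49.0
```

```bash
python3 - <<'E'
from h import *
s=sense();print(s['eef_pos'],s['force'],s['wrist_torque'],s['joints'],s['grip_force'],s['grip_width'])
b=shot('side');a=shot('top');c=shot('wrist')
u=np.hstack([cv2.resize(b['color'][60:240,260:420],None,fx=2.3,fy=2.3),cv2.resize(c['color'][150:420,180:380],None,fx=2,fy=1.533)])
save(u,'lift')
r=rot(s['ee_rot']);p=s['eef_pos']
for nm,P in(('side',pts(b)),('top',pts(a))):
    T=(P.reshape(-1,3)-p)@r
    m=(abs(T[:,0])<30)&(abs(T[:,1])<25)&(T[:,2]>75)&(T[:,2]<175)
    q=T[m]
    for lo,hi in((80,100),(100,118),(125,145),(145,165)):
        w=q[(q[:,2]>lo)&(q[:,2]<hi)]
        if len(w)>3: print(nm,lo,len(w),w.min(0).round(1),w.max(0).round(1))
    if len(q): print(nm,'maxz',np.sort(q[:,2])[-8:].round(1))
E
```

```text
[ 514.10852625 -268.42318722  297.35658088] [-0.41437417  0.04841825 -1.28226025] [ 0.03369193 -0.00909348  0.00800351] [-6.83106749e-01  4.38521386e-01  1.33600066e+00  8.42189786e-05
  1.36469394e+00  5.84391790e-01] 49.02758717536926 0.27453097934681964
side 80 117 [-16.7 -18.7  80.1] [14.2 -6.9 99.9]
side 100 103 [-17.4 -17.3 100.2] [ 15.8  -3.4 117.6]
side 125 29 [ -8.5 -11.1 125.5] [  5.9   3.1 144.6]
side 145 22 [ -7.   -7.6 145.7] [  2.8   2.6 158.5]
side maxz [152.6 154.2 155.  155.3 155.4 155.5 158.  158.5]
```

View pics/lift.png

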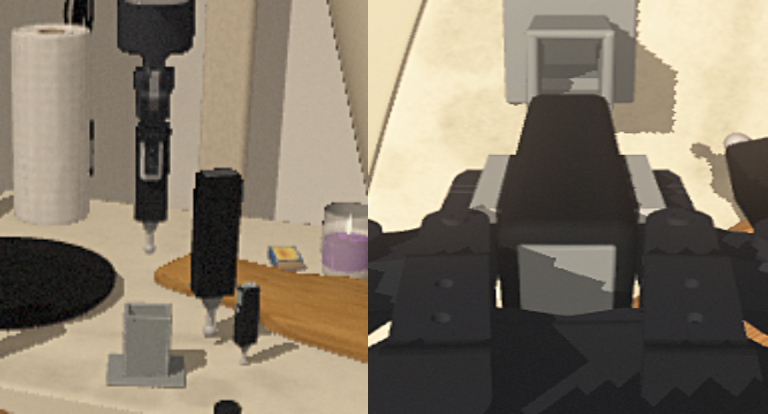

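The side view shows the meter hanging straight in the gripper with the ball free at (150,240). The wrist view shows the holder empty. Next is a hover over the seam start.

```bash
cat >> h.py <<'E'
def frame(n,seam):
    n=n/np.linalg.norm(n); x=seam-n*(seam@n); x/=np.linalg.norm(x); return np.stack([x,np.cross(-n,x),-n],1)
E
python3 - <<'E'
from h import *
t=np.radians(12);n=np.array([-np.sin(t),0,np.cos(t)]);F=frame(n,np.array([1.,0.015,0.2]))
go(np.array([490,87,67.5])+n*220,F)
E
```

```text
offset [  3.976 -35.971   1.282] rot [-1.97 11.94 16.46]
```

Call:
step_arm(
  plan=[
    {"offset": [0.2, -2, 0.1], "rot": [-0.1, 0.7, 1], "gripper": 1},
    {"offset": [0.6, -5.4, 0.2], "rot": [-0.3, 1.8, 2.5], "gripper": 1},
    {"offset": [1, -9, 0.3], "rot": [-0.5, 3, 4.1], "gripper": 1},
    {"offset": [1.4, -12.6, 0.5], "rot": [-0.7, 4.2, 5.8], "gripper": 1},
    {"offset": [1.8, -16.2, 0.6], "rot": [-0.9, 5.4, 7.4], "gripper": 1},
    {"offset": [2.2, -19.8, 0.7], "rot": [-1.1, 6.6, 9.1], "gripper": 1},
    {"offset": [2.6, -23.4, 0.8], "rot": [-1.3, 7.8, 10.7], "gripper": 1},
    {"offset": [3, -27, 1], "rot": [-1.5, 9, 12.4], "gripper": 1},
    {"offset": [3.4, -30.6, 1.1], "rot": [-1.7, 10.2, 14], "gripper": 1},
    {"offset": [3.8, -33.8, 1.2], "rot": [-1.9, 11.2, 15.5], "gripper": 1},
    {"offset": [4, -36, 1.3], "rot": [-2, 11.9, 16.5], "gripper": 1},
    {"offset": [4, -36, 1.3], "rot": [-2, 11.9, 16.5], "gripper": 1},
  ],
)

```text
time_s: 5.2
eef_pos: [443.5, 89.2, 282.2]
ee_rot: [0.001, 0.995, 0.008, 0.104]
force: [0.1, -0.4, -0.2]
grip_width: 0.274
grip_force: 49.4
```

Call:
step_arm(
  plan=[
    {"offset": [0, 0, 0], "rot": [0, 0, 0], "gripper": 1},
    {"offset": [0, 0, 0], "rot": [0, 0, 0], "gripper": 1},
  ],
)

```text
time_s: 5.4
eef_pos: [444.8, 86.5, 282.7]
ee_rot: [0.002, 0.995, 0.007, 0.104]
force: [-0.4, -0.6, -1.1]
grip_width: 0.274
grip_force: 49.4
```

```bash
python3 - <<'E'
from h import *
c=shot('wrist');s=c['s'];print(s['eef_pos'],s['ee_rot'],s['force'])
save(c['color'],'wrist2')
P=wpts(c)
Q=P.reshape(-1,3);Q=Q[(Q[:,0]>440)&(Q[:,0]<640)&(Q[:,1]>10)&(Q[:,1]<165)&(Q[:,2]>45)&(Q[:,2]<115)]
for _ in range(6):
    m=Q.mean(0);n=np.linalg.svd(Q-m,full_matrices=False)[2][2];n*=np.sign(n[2]);d=(Q-m)@n;Q=Q[abs(d)<max(1.5,2.5*np.std(d))]
print(len(Q),n,m,np.std(d),np.degrees(np.arccos(n[2])),np.degrees(np.arctan2(n[1],-n[0])))
pickle.dump((n,m),open('plane.pkl','wb'))
E
```

```text
[444.79112082  86.46099423 282.66445628] [0.00168806 0.99450676 0.00676235 0.10444009] [-0.40690005 -0.60330878 -1.12432949]
34096 [-0.20699955 -0.00232575  0.97833827] [545.95695475  88.17031938  80.0250467 ] 0.6771425194974153 11.947341129474927 -0.6437225841354846
```

View pics/wrist2.png

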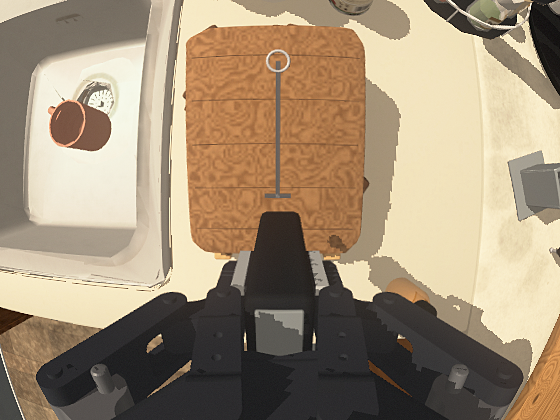

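The ring is at about (278,61) and the tick at (278,196), with the seam vertical between them. Next: rays onto the fitted plane, with sub-pixel centroids.

```bash
cat >> h.py <<'E'
def wray(c,u,v,n,m):
    f=c['depth'].shape[0]/2/np.tan(np.radians(c['vertical_fov'])/2)
    x=u-c['cx'];y=v-c['cy'];r=np.hypot(x,y)+1e-9;t=r/f
    d=np.array([x/r*np.sin(t),y/r*np.sin(t),np.cos(t)]);M=np.array(c['mount']);r_=rot(c['s']['ee_rot'])
    d=r_@(M[:3,:3]@d);o=c['s']['eef_pos']+r_@M[:3,3]
    return o+d*((m-o)@n)/(d@n)
E
python3 - <<'E'
from h import *
c=load('wrist');n,m=pickle.load(open('plane.pkl','rb'))
im=c['color'].astype(int); sat=im.max(2)-im.min(2)
g=(sat<38)
def cen(u0,u1,v0,v1):
    vv,uu=np.nonzero(g[v0:v1,u0:u1]); return uu+u0,vv+v0
u,v=cen(262,294,44,78); 
(cx,cy),rr=cv2.minEnclosingCircle(np.stack([u,v],1).astype(np.float32)); print('ring',len(u),cx,cy,rr)
u2,v2=cen(258,300,188,204); 
w=(u2<272)|(u2>284); print('tick',len(u2),u2.min(),u2.max(),v2[w].mean(), v2.min(),v2.max())
s_=[np.median(np.nonzero(g[k,268:290])[0])+268 for k in range(80,186,10)]; print(s_)
ring=wray(c,cx,cy,n,m); start=wray(c,(u2.min()+u2.max())/2,v2[w].mean(),n,m)
print(ring,start,np.linalg.norm(ring-start),ring-start)
up=wray(c,s_[0],80,n,m)-wray(c,s_[-1],180,n,m);print('seam dir',up/np.linalg.norm(up))
d=(ring-start)/np.linalg.norm(ring-start); mid=(ring+start)/2
ring,start=mid+60*d,mid-60*d
pickle.dump((ring,start,n),open('seam.pkl','wb'))
F=frame(n,d); print(ring,start)
s=c['s'];r=rot(s['ee_rot']);print('present axis err deg',np.degrees(R.from_matrix(r.T@F).as_rotvec()))
go(start+n*(159.5+15),F)
E
```

```text
ring 216 278.0 63.38461685180664 13.761591911315918
tick 128 265 290 195.5 188 197
[np.float64(277.5), np.float64(277.5), np.float64(277.5), np.float64(277.5), np.float64(277.5), np.float64(277.5), np.float64(277.5), np.float64(277.5), np.float64(277.5), np.float64(277.5), np.float64(277.5)]
[607.04145093  89.24049817  92.95201953] [489.98905313  88.16826242  68.18319648] 119.64910411950349 [117.0523978    1.07223576  24.76882305]
seam dir [0.97825706 0.01260972 0.20701235]
[607.21309118  89.24207045  92.98833939] [489.81741288  88.16669014  68.14687661]
present axis err deg [ 0.2451882  -0.04148244  0.27742413]
offset [-0.041 -0.146  4.473] rot [ 0.25 -0.05  0.25]
```

Call:
step_arm(
  plan=[
    {"offset": [0, -0.05, 1], "rot": [0.2, 0, 0.2], "gripper": 1},
    {"offset": [0, -0.1, 2], "rot": [0.2, 0, 0.2], "gripper": 1},
    {"offset": [0, -0.15, 3], "rot": [0.2, 0, 0.2], "gripper": 1},
    {"offset": [0, -0.15, 4], "rot": [0.2, 0, 0.2], "gripper": 1},
    {"offset": [0, -0.15, 4.5], "rot": [0.2, 0, 0.2], "gripper": 1},
    {"offset": [0, -0.15, 4.5], "rot": [0.2, 0, 0.2], "gripper": 1},
    {"offset": [0, -0.15, 4.5], "rot": [0.2, 0, 0.2], "gripper": 1},
  ],
)

```text
time_s: 6.15
eef_pos: [454.1, 88.6, 239.0]
ee_rot: [-0.0, 0.994, 0.006, 0.105]
force: [-0.1, -1.0, -0.7]
grip_width: 0.27
grip_force: 49.4
```

```bash
python3 - <<'E'
from h import *
b=shot('side');s=b['s'];print(s['eef_pos'],s['force'])
c=shot('wrist')
ring,start,n=pickle.load(open('seam.pkl','rb'))
F=frame(n,ring-start)
r=rot(s['ee_rot']);print('axis err deg',np.degrees(np.arccos(-r[:,2]@n)))
go(start+n*159.5,F)
K=np.array([[1,0,b['cx']],[0,1,b['cy']],[0,0,1]],float);f=420/2/np.tan(np.radians(b['vertical_fov'])/2);K[0,0]=K[1,1]=f
tip=s['eef_pos']+r[:,2]*159.5
X=np.array([tip,tip-r[:,2]*6,start,ring]);uv=cv2.projectPoints(X,b['rvec'],b['tvec'],K,None)[0].reshape(-1,2);print('proj ballbottom,ballctr,start,ring',uv.round(1))
cr=cv2.resize(b['color'][180:300,190:330],None,fx=3.6,fy=3.6,interpolation=cv2.INTER_CUBIC)
cw=cv2.resize(c['color'][20:190,240:320],None,fx=2.5,fy=2.5,interpolation=cv2.INTER_CUBIC)
cw=np.pad(cw,((0,432-cw.shape[0]),(0,0),(0,0)))
save(np.hstack([cr,cw]),'hover')
print(c['s']['eef_pos'])
E
```

```text
[454.05431741  88.61004564 238.97553737] [-0.12030366 -0.950077   -0.65242267]
axis err deg 0.08915276717467312
offset [-0.049  0.086  1.531] rot [ 0.03 -0.12  0.12]
proj ballbottom,ballctr,start,ring [[278.8 261.7]
 [279.4 259.1]
 [277.7 268.1]
 [221.4 245.6]]
[454.08507921  88.63260997 239.20599197]
```

View pics/hover.png

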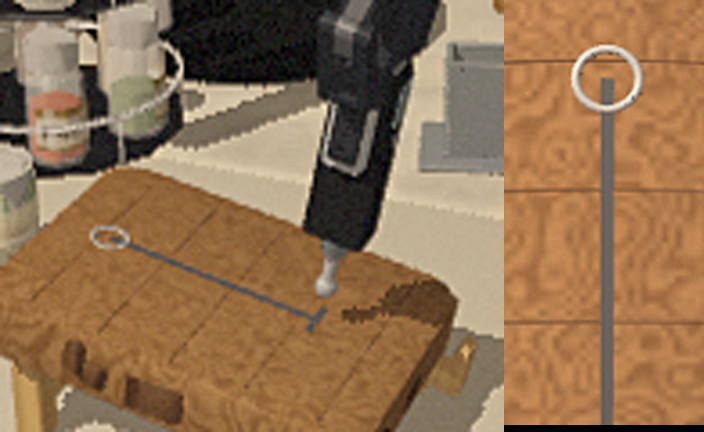

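The tick in the side view is at about (278.1,268.9), and the ball bottom is at about (280.3,262.8). In the wrist view the ring centre is at about (281,51.6). I'll refine both numerically.

```bash
python3 - <<'E'
from h import *
b=load('side');c=load('wrist');ring,start,n=pickle.load(open('seam.pkl','rb'));_,m=pickle.load(open('plane.pkl','rb'))
# ring: bright low-sat pixels
im=c['color'].astype(int);g=((im.max(2)-im.min(2))<40)&(im.mean(2)>140)
vv,uu=np.nonzero(g[34:70,262:300]);uu+=262;vv+=34
(cx,cy),(w,h),_=cv2.fitEllipse(np.stack([uu,vv],1).astype(np.float32));print('ring px',cx,cy,w,h,len(uu), (uu.min()+uu.max())/2,(vv.min()+vv.max())/2)
r2=wray(c,cx,cy,n,m);d=(ring-start)/120;print('ring2',r2,'along',(r2-start)@d,'lat',(r2-start)@np.cross(n,d))
# ball in side
im=b['color'].astype(int);g=((im.max(2)-im.min(2))<30)&(im.mean(2)>70)
for k in range(246,268): print(k,''.join('#' if x else '.' for x in g[k,268:294]), end=' | ' if k%2==0 else '\n')
f=420/2/np.tan(np.radians(b['vertical_fov'])/2);K=np.array([[f,0,b['cx']],[0,f,b['cy']],[0,0,1]])
lat=np.cross(n,d);pr=lambda X:cv2.projectPoints(np.array([X]),b['rvec'],b['tvec'],K,None)[0].ravel()
o=pr(start);print('px per mm seam',(pr(start+10*d)-o)/10,'lat',(pr(start+10*lat)-o)/10,'n',(pr(start+10*n)-o)/10)
E
```

```text
ring px 280.68963623046875 50.90156173706055 24.421546936035156 25.76345443725586 196 280.5 51.0
ring2 [609.67101832  89.67281711  93.50941849] along 122.5163133905339 lat 0.40821420821620436
246 .......................... | 247 ...........###............
248 ...........#####.......... | 249 ............#######.......
250 ............######........ | 251 .............####.........
252 .............###.......... | 253 ............####..........
254 ............###........... | 255 ............###...........
256 ...........####........... | 257 ...........####...........
258 ..........#####........... | 259 ..........#####...........
260 ..........#####........... | 261 ..........#####...........
262 .......................... | 263 ..........................
264 #......................... | 265 ###.......................
266 ...###.....##............. | 267 .....###..##..............
px per mm seam [-0.48299679 -0.19318308] lat [-0.19943462  0.26102636] n [ 0.09936369 -0.42961781]
```

Call:
step_arm(
  plan=[
    {"offset": [0.05, 0.05, 0.3], "rot": [0, -0.1, 0.1], "gripper": 1},
    {"offset": [0.05, 0.09, 0.7], "rot": [0, -0.1, 0.1], "gripper": 1},
    {"offset": [0.05, 0.09, 1], "rot": [0, -0.1, 0.1], "gripper": 1},
    {"offset": [0.05, 0.09, 1.1], "rot": [0, -0.1, 0.1], "gripper": 1},
    {"offset": [0.05, 0.09, 1.1], "rot": [0, -0.1, 0.1], "gripper": 1},
    {"offset": [0.05, 0.09, 1.1], "rot": [0, -0.1, 0.1], "gripper": 1},
  ],
)

```text
time_s: 6.85
eef_pos: [456.8, 87.8, 228.3]
ee_rot: [-0.0, 0.995, 0.005, 0.104]
force: [0.1, 0.2, -0.8]
grip_width: 0.275
grip_force: 49.4
```

```bash
cat > st.py <<'E'
from h import *
import sys
# state along seam frame; ball assumed 159.5 ahead of TCP, -0.6 along tool x
ring,start,n=pickle.load(open('seam.pkl','rb'));d=(ring-start)/120
start=start+0.5*d
F=frame(n,d);s=sense();r=rot(s['ee_rot'])
fs=[s['force']]
k=int(sys.argv[1]) if len(sys.argv)>1 else 0
for i in range(k): capture('top'); fs.append(sense()['force'])
f=np.mean(fs,0)
b=s['eef_pos']+r@[-0.6,0,159.5]
print('t',s['time_s'],'ball along %.1f lat %.1f height %.1f'%((b-start)@d,(b-start)@np.cross(n,d),(b-start)@n),'force n %.2f seam %.2f'%(f@n,f@d),'axis err',np.degrees(np.arccos(-r[:,2]@n)).round(2),'rot fix',np.degrees(R.from_matrix(r.T@F).as_rotvec()).round(2), 'grip',round(s['grip_width'],3),round(s['grip_force'],1))
E
python3 st.py 3
```

```text
t 6.85 ball along -0.3 lat -0.1 height 4.0 force n -1.32 seam 0.16 axis err 0.03 rot fix [0.03 0.02 0.01] grip 0.275 49.4
```

Call:
step_arm(
  plan=[
    {"offset": [0.03, 0, 0.2], "rot": [0, 0, 0], "gripper": 1},
    {"offset": [0.03, 0, 0.4], "rot": [0, 0, 0], "gripper": 1},
    {"offset": [0.03, 0, 0.5], "rot": [0, 0, 0], "gripper": 1},
    {"offset": [0.03, 0, 0.6], "rot": [0, 0, 0], "gripper": 1},
    {"offset": [0.03, 0, 0.6], "rot": [0, 0, 0], "gripper": 1},
    {"offset": [0.03, 0, 0.6], "rot": [0, 0, 0], "gripper": 1},
  ],
)

```text
time_s: 7.6
eef_pos: [458.3, 87.8, 222.5]
ee_rot: [-0.0, 0.995, 0.005, 0.104]
force: [-0.8, 1.5, -0.2]
grip_width: 0.274
grip_force: 49.4
```

```bash
python3 st.py 5
```

```text
t 7.6 ball along -0.1 lat -0.1 height -2.0 force n 0.13 seam -0.91 axis err 0.04 rot fix [0.03 0.03 0.01] grip 0.274 49.4
```

Call:
step_arm(
  plan=[
    {"offset": [0, 0, 0.15], "rot": [0, 0, 0], "gripper": 1},
    {"offset": [0, 0, 0.3], "rot": [0, 0, 0], "gripper": 1},
    {"offset": [0, 0, 0.45], "rot": [0, 0, 0], "gripper": 1},
    {"offset": [0, 0, 0.45], "rot": [0, 0, 0], "gripper": 1},
    {"offset": [0, 0, 0.45], "rot": [0, 0, 0], "gripper": 1},
  ],
)

```text
time_s: 8.35
eef_pos: [459.2, 87.7, 218.1]
ee_rot: [-0.0, 0.995, 0.005, 0.104]
force: [-1.0, -0.0, 1.4]
grip_width: 0.276
grip_force: 49.5
```

```bash
python3 st.py 6; python3 - <<'E'
from h import *
b=shot('side')
cr=cv2.resize(b['color'][190:290,210:310],None,fx=5.5,fy=5.5,interpolation=cv2.INTER_CUBIC);save(cr,'contact')
E
```

```text
t 8.35 ball along -0.0 lat -0.2 height -6.5 force n 1.22 seam -0.60 axis err 0.03 rot fix [0.03 0.02 0.01] grip 0.276 49.5
```

View pics/contact.png

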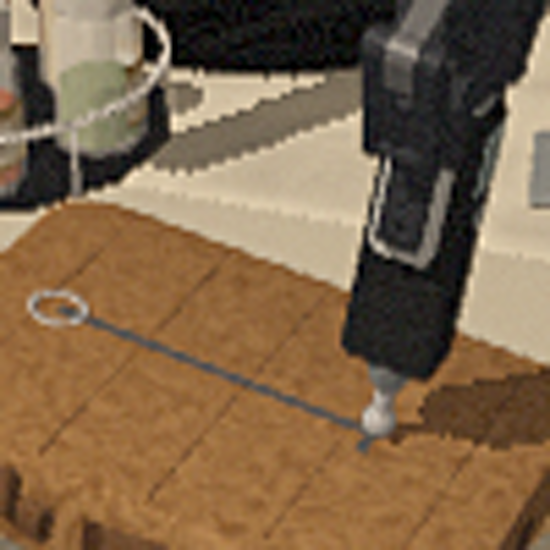

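The ball is on the tick at crop (375,435). The force rise of about 2.5 N means roughly 5 mm of compression. Now the slow slide at 25 mm/s.

Call:
step_arm(
  plan=[
    {"offset": [0.1, 0, 0.03], "rot": [0, 0, 0], "gripper": 1},
    {"offset": [0.3, 0, 0.06], "rot": [0, 0, 0], "gripper": 1},
    {"offset": [0.55, 0, 0.08], "rot": [0, 0, 0], "gripper": 1},
    {"offset": [0.8, 0, 0.08], "rot": [0, 0, 0], "gripper": 1},
    {"offset": [1.05, 0, 0.08], "rot": [0, 0, 0], "gripper": 1},
    {"offset": [1.3, 0, 0.08], "rot": [0, 0, 0], "gripper": 1},
    {"offset": [1.55, 0, 0.08], "rot": [0, 0, 0], "gripper": 1},
    {"offset": [1.8, 0, 0.08], "rot": [0, 0, 0], "gripper": 1},
    {"offset": [2.05, 0, 0.08], "rot": [0, 0, 0], "gripper": 1},
    {"offset": [2.3, 0, 0.08], "rot": [0, 0, 0], "gripper": 1},
    {"offset": [2.5, 0, 0.08], "rot": [0, 0, 0], "gripper": 1},
    {"offset": [2.5, 0, 0.08], "rot": [0, 0, 0], "gripper": 1},
  ],
)

```text
time_s: 9.9
eef_pos: [484.3, 88.0, 222.6]
ee_rot: [-0.0, 0.995, 0.005, 0.104]
force: [-1.1, 0.1, 1.1]
grip_width: 0.273
grip_force: 49.7
```

```bash
python3 st.py 4
```

```text
t 9.9 ball along 25.6 lat -0.2 height -7.2 force n 1.61 seam 0.14 axis err 0.05 rot fix [ 0.03 -0.05  0.01] grip 0.273 49.7
```

Call:
step_arm(
  plan=[
    {"offset": [0.1, 0, 0], "rot": [0, 0, 0], "gripper": 1},
    {"offset": [0.3, 0, 0], "rot": [0, 0, 0], "gripper": 1},
    {"offset": [0.6, 0, 0], "rot": [0, 0, 0], "gripper": 1},
    {"offset": [0.9, 0, 0], "rot": [0, 0, 0], "gripper": 1},
    {"offset": [1.2, 0, 0], "rot": [0, 0, 0], "gripper": 1},
    {"offset": [1.5, 0, 0], "rot": [0, 0, 0], "gripper": 1},
    {"offset": [1.8, 0, 0], "rot": [0, 0, 0], "gripper": 1},
    {"offset": [2.1, 0, 0], "rot": [0, 0, 0], "gripper": 1},
    {"offset": [2.4, 0, 0], "rot": [0, 0, 0], "gripper": 1},
    {"offset": [2.6, 0, 0], "rot": [0, 0, 0], "gripper": 1},
    {"offset": [2.8, 0, 0], "rot": [0, 0, 0], "gripper": 1},
    {"offset": [2.9, 0, 0], "rot": [0, 0, 0], "gripper": 1},
  ],
)

```text
time_s: 11.3
eef_pos: [512.4, 88.3, 228.5]
ee_rot: [-0.0, 0.995, 0.005, 0.104]
force: [-1.7, -0.1, 0.9]
grip_width: 0.278
grip_force: 49.8
```

```bash
python3 st.py 4
```

```text
t 11.3 ball along 54.1 lat -0.1 height -7.3 force n 1.64 seam -0.76 axis err 0.03 rot fix [0.03 0.01 0.01] grip 0.278 49.8
```

Call:
step_arm(
  plan=[
    {"offset": [0.1, 0, 0], "rot": [0, 0, 0], "gripper": 1},
    {"offset": [0.3, 0, 0], "rot": [0, 0, 0], "gripper": 1},
    {"offset": [0.6, 0, 0], "rot": [0, 0, 0], "gripper": 1},
    {"offset": [0.9, 0, 0], "rot": [0, 0, 0], "gripper": 1},
    {"offset": [1.2, 0, 0], "rot": [0, 0, 0], "gripper": 1},
    {"offset": [1.5, 0, 0], "rot": [0, 0, 0], "gripper": 1},
    {"offset": [1.8, 0, 0], "rot": [0, 0, 0], "gripper": 1},
    {"offset": [2.1, 0, 0], "rot": [0, 0, 0], "gripper": 1},
    {"offset": [2.3, 0, 0], "rot": [0, 0, 0], "gripper": 1},
    {"offset": [2.5, 0, 0], "rot": [0, 0, 0], "gripper": 1},
    {"offset": [2.5, 0, 0], "rot": [0, 0, 0], "gripper": 1},
  ],
)

```text
time_s: 12.6
eef_pos: [537.1, 88.5, 233.8]
ee_rot: [-0.0, 0.995, 0.005, 0.105]
force: [-0.4, 1.3, 1.5]
grip_width: 0.272
grip_force: 49.7
```

```bash
python3 st.py 4; python3 - <<'E'
from h import *
c=shot('wrist');b=shot('side')
n,m=pickle.load(open('plane.pkl','rb'));ring,start,_=pickle.load(open('seam.pkl','rb'));d=(ring-start)/120
m=m-1.7*n
im=c['color'].astype(int);g=((im.max(2)-im.min(2))<40)&(im.mean(2)>140)
f=420/2/np.tan(np.radians(65.706)/2)
g[:100]&=True
lab=cv2.connectedComponentsWithStats(g.astype(np.uint8),connectivity=8)
for k in range(1,lab[0]):
    x,y,w,h,a=lab[2][k]
    if 15<w<50 and 15<h<50 and 230<x<320:
        vv,uu=np.nonzero(lab[1]==k);e=cv2.fitEllipse(np.stack([uu,vv],1).astype(np.float32))
        r2=wray(c,*e[0],n,m);print(x,y,w,h,a,e,'ring along %.1f lat %.1f'%((r2-start)@d-.5,(r2-start)@np.cross(n,d)))
cr=cv2.resize(b['color'][190:290,200:300],None,fx=4.2,fy=4.2,interpolation=cv2.INTER_CUBIC)
cw=cv2.resize(c['color'][20:230,200:360],None,fx=2,fy=2,interpolation=cv2.INTER_CUBIC)
save(np.hstack([cr,cw]),'mid')
E
```

```text
t 12.6 ball along 79.6 lat -0.1 height -7.2 force n 1.87 seam 0.20 axis err 0.06 rot fix [ 0.03 -0.05  0.01] grip 0.272 49.7
265 144 30 31 252 ((279.2603454589844, 159.08306884765625), (27.234445571899414, 27.885215759277344), 86.9749526977539) ring along 121.8 lat 0.4
231 251 20 40 404 ((240.5833282470703, 270.5356140136719), (11.195586204528809, 38.447383880615234), 12.390777587890625) ring along 36.1 lat 30.4
309 251 20 38 335 ((318.28253173828125, 269.28680419921875), (10.375791549682617, 35.71592712402344), 164.5845184326172) ring along 37.1 lat -29.8
264 311 39 23 443 ((287.8179626464844, 319.0905456542969), (18.595155715942383, 32.13818359375), 110.12499237060547) ring along -9.8 lat -6.7
```

View pics/mid.png

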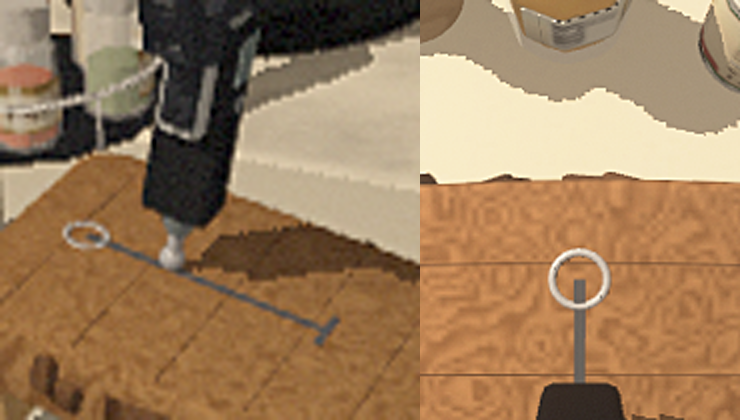

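The ball is on the seam at crop (170,267), with the ring at (86,235). That leaves about 41–42 mm to go.

Call:
step_arm(
  plan=[
    {"offset": [0.1, 0, 0], "rot": [0, 0, 0], "gripper": 1},
    {"offset": [0.3, 0, 0], "rot": [0, 0, 0], "gripper": 1},
    {"offset": [0.6, 0, 0], "rot": [0, 0, 0], "gripper": 1},
    {"offset": [0.9, -0.02, 0], "rot": [0, 0, 0], "gripper": 1},
    {"offset": [1.2, -0.02, 0], "rot": [0, 0, 0], "gripper": 1},
    {"offset": [1.5, -0.02, 0], "rot": [0, 0, 0], "gripper": 1},
    {"offset": [1.8, -0.03, 0], "rot": [0, 0, 0], "gripper": 1},
    {"offset": [2.1, -0.03, 0], "rot": [0, 0, 0], "gripper": 1},
    {"offset": [2.3, -0.04, 0], "rot": [0, 0, 0], "gripper": 1},
    {"offset": [2.5, -0.04, 0], "rot": [0, 0, 0], "gripper": 1},
    {"offset": [2.5, -0.04, 0], "rot": [0, 0, 0], "gripper": 1},
  ],
)

```text
time_s: 14.0
eef_pos: [561.6, 89.1, 238.9]
ee_rot: [-0.0, 0.995, 0.005, 0.104]
force: [-1.3, 0.0, 1.8]
grip_width: 0.274
grip_force: 49.7
```

Call:
step_arm(
  plan=[
    {"offset": [0.1, 0, 0], "rot": [0, 0, 0], "gripper": 1},
    {"offset": [0.3, 0, 0], "rot": [0, 0, 0], "gripper": 1},
    {"offset": [0.5, 0, 0], "rot": [0, 0, 0], "gripper": 1},
    {"offset": [0.8, 0, 0], "rot": [0, 0, 0], "gripper": 1},
    {"offset": [1.1, 0, 0], "rot": [0, 0, 0], "gripper": 1},
    {"offset": [1.3, 0, 0], "rot": [0, 0, 0], "gripper": 1},
    {"offset": [1.5, 0, 0], "rot": [0, 0, 0], "gripper": 1},
    {"offset": [1.58, 0, 0], "rot": [0, 0, 0], "gripper": 1},
    {"offset": [1.58, 0, 0], "rot": [0, 0, 0], "gripper": 1},
    {"offset": [1.58, 0, 0], "rot": [0, 0, 0], "gripper": 1},
  ],
)

```text
time_s: 15.0
eef_pos: [576.7, 89.2, 242.1]
ee_rot: [-0.0, 0.995, 0.005, 0.104]
force: [-2.5, -0.4, 1.3]
grip_width: 0.275
grip_force: 49.7
```

```bash
python3 st.py 6; python3 - <<'E'
from h import *
c=shot('wrist');b=shot('side')
cr=cv2.resize(b['color'][215:285,200:290],None,fx=5,fy=5,interpolation=cv2.INTER_CUBIC)
cw=cv2.resize(c['color'][130:305,205:350],None,fx=2,fy=2,interpolation=cv2.INTER_CUBIC)
save(np.hstack([cr,cw]),'end')
E
```

```text
t 15.0 ball along 119.9 lat 0.3 height -7.3 force n 1.74 seam -0.94 axis err 0.03 rot fix [ 0.03 -0.01  0.01] grip 0.275 49.7
```

View pics/end.png

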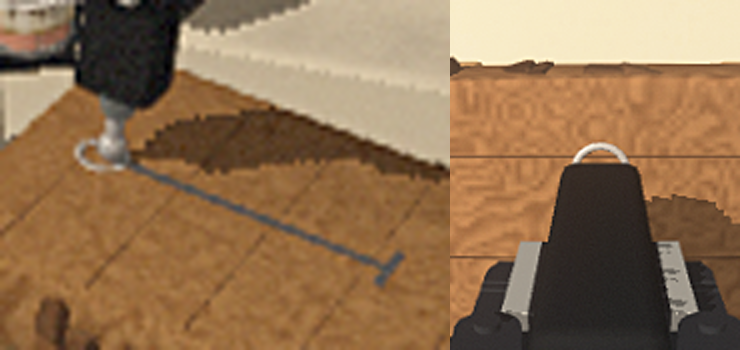

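The ball is inside the ring. It looks slightly short of centre in the side view (ball at crop (114,150), ring's left edge at 76), so I'll quantify that.

```bash
python3 - <<'E'
from h import *
c=load('wrist');b=load('side')
n,m=pickle.load(open('plane.pkl','rb'));ring,start,_=pickle.load(open('seam.pkl','rb'));d=(ring-start)/120
m=m-1.7*n
g=c['color'].astype(int);gg=((g.max(2)-g.min(2))<40)&(g.mean(2)>140)
for u in(277,279,281,283): 
    col=np.nonzero(gg[192:215,u])[0]+192; print(u,col, end=' ')
    if len(col): r2=wray(c,u,col[0]-.5,n,m);print('far edge along %.1f -> centre %.1f'%((r2-start)@d-.5,(r2-start)@d-10))
row=np.nonzero(gg[208,260:300])[0]+260;print(row)
# side view
s0=cv2.cvtColor(cv2.imread('pics/side.png'),cv2.COLOR_BGR2RGB)
def mask(im,t): im=im.astype(int);return ((im.max(2)-im.min(2))<t)
M=mask(s0,40)&(s0.mean(2)>130)
sub=M[236:256,208:234];vv,uu=np.nonzero(sub);print('ring side',cv2.fitEllipse(np.stack([uu+208,vv+236],1).astype(np.float32)))
B=mask(b['color'],30)&(b['color'].mean(2)>70)
for k in range(236,254): print(k,''.join('#' if x else '.' for x in B[k,208:236]),''.join('#' if x else '.' for x in M[k,208:236]))
f=420/2/np.tan(np.radians(b['vertical_fov'])/2);K=np.array([[f,0,b['cx']],[0,f,b['cy']],[0,0,1]])
pr=lambda X:cv2.projectPoints(np.array([X]),b['rvec'],b['tvec'],K,None)[0].ravel()
s=b['s'];r=rot(s['ee_rot'])
ct=start+120.4*d-1.7*n
print('pred contact at present',pr(ct),'centre',pr(ct+6*n),'px/mm',(pr(ct+10*d)-pr(ct))/10,'start pred',pr(start+.5*d-1.7*n))
E
```

```text
277 [202 203 204] far edge along 131.8 -> centre 122.3
279 [202 203 204] far edge along 131.8 -> centre 122.3
281 [202 203] far edge along 131.8 -> centre 122.3
283 [202 203 204] far edge along 131.8 -> centre 122.3
[268 269 270 289 290 291 292]
ring side ((220.1720733642578, 245.5777130126953), (5.304381370544434, 10.065167427062988), 95.68038940429688)
236 ............#####........... ............................
237 .............######......... ............................
238 .............#####.......... ............................
239 ..............###........... ............................
240 ..............###........... ............................
241 ..............##............ ............................
242 .............####........... ............................
243 ..........#######........... ..........#####.............
244 ........#...#####........... ........#......##...........
245 ............######.......... .......#.........#..........
246 ........#....#####.......... .................#..........
247 ........##.....###.......... ........##......#...........
248 ...............##.###....... ..........###..##...........
249 ....................###..... ............................
250 .......................###.. ............................
251 .........................### ............................
252 ...........................# ............................
253 ............................ ............................
pred contact at present [221.146215   246.27690257] centre [221.5557813 243.7238286] px/mm [-0.4525913  -0.18122276] start pred [277.32023232 268.76962479]
```

```bash
python3 - <<'E'
from h import *
b=load('side')
def ds(name,x0,w,h,u0,v0):
    i=cv2.cvtColor(cv2.imread(f'pics/{name}.png'),cv2.COLOR_BGR2RGB)[:,x0:x0+w]
    return i
cnt=cv2.resize(cv2.cvtColor(cv2.imread('pics/contact.png'),cv2.COLOR_BGR2RGB),(400,400),interpolation=cv2.INTER_AREA) # 4x, origin (210,190)
now=cv2.resize(b['color'][190:290,180:280],(400,400),interpolation=cv2.INTER_CUBIC)  # origin (180,190)
# template: ball + rod at contact
x,y=int((280-210)*4),int((266-190)*4)
for dx,dy0,dy1 in((14,-24,16),(12,-14,14)):
    t=cnt[y+dy0:y+dy1,x-dx:x+dx]
    R_=cv2.matchTemplate(now,t,cv2.TM_CCOEFF_NORMED);sr=R_[160:260,100:260];_,v,_,l=cv2.minMaxLoc(sr)
    px=(l[0]+100+dx)/4+180;py=(l[1]+160-dy0)/4+190
    print('ref',x/4+210,y/4+190,'now',px,py,'score',v,'disp',px-(x/4+210),py-(y/4+190))
g=cv2.resize(cnt,(100,100),interpolation=cv2.INTER_AREA).astype(int);B=((g.max(2)-g.min(2))<30)&(g.mean(2)>70)
for k in range(66,84): print(k+190,''.join('#' if q else '.' for q in B[k,58:84]))
s0=cv2.cvtColor(cv2.imread('pics/side.png'),cv2.COLOR_BGR2RGB).astype(int)
D=((s0.max(2)-s0.min(2))<32)
for k in range(262,277): print(k,''.join('#' if q else '.' for q in D[k,268:294]))
E
```

```text
ref 280.0 266.0 now 223.25 243.75 score 0.9217431545257568 disp -56.75 -22.25
ref 280.0 266.0 now 223.25 243.75 score 0.9394823312759399 disp -56.75 -22.25
256 .........#................
257 .........####.............
258 .........#####............
259 ..........######..........
260 ...........####...........
261 ...........###............
262 ..........###.............
263 ..........###.............
264 #........####.............
265 ###.....######............
266 ...###..######............
267 .....#########............
268 ........#####.............
269 ........###...............
270 .......##.................
271 .......##.................
272 ..........................
273 ..........................
262 ..........................
263 ..........................
264 #.........................
265 ###.......................
266 ..####....###.............
267 .....###..##..............
268 ........###...............
269 ........##................
270 .......##.................
271 .......##.................
272 ..........................
273 ..........................
274 ..........................
275 ..........................
276 ..........................
```

The side and wrist views agree that the ball is about 2.5–3.5 mm short. I'll slide 2.7 mm further, slowly.

Call:
step_arm(
  plan=[
    {"offset": [0.08, 0, 0], "rot": [0, 0, 0], "gripper": 1},
    {"offset": [0.16, 0, 0], "rot": [0, 0, 0], "gripper": 1},
    {"offset": [0.24, 0, 0], "rot": [0, 0, 0], "gripper": 1},
    {"offset": [0.27, 0, 0], "rot": [0, 0, 0], "gripper": 1},
    {"offset": [0.27, 0, 0], "rot": [0, 0, 0], "gripper": 1},
    {"offset": [0.27, 0, 0], "rot": [0, 0, 0], "gripper": 1},
    {"offset": [0.27, 0, 0], "rot": [0, 0, 0], "gripper": 1},
  ],
)

```text
time_s: 16.1
eef_pos: [579.2, 89.3, 242.5]
ee_rot: [-0.0, 0.995, 0.005, 0.104]
force: [-1.6, 0.1, 0.6]
grip_width: 0.273
grip_force: 49.8
```

```bash
python3 st.py 6; python3 - <<'E'
from h import *
b=shot('side')
g=b['color'].astype(int);B=((g.max(2)-g.min(2))<30)&(g.mean(2)>70)
for k in range(238,251): print(k,''.join('#' if x else '.' for x in B[k,208:236]))
E
```

```text
t 16.1 ball along 122.4 lat 0.3 height -7.4 force n 1.61 seam -1.89 axis err 0.04 rot fix [0.03 0.03 0.01] grip 0.273 49.8
238 .............###............
239 .............###............
240 ............###.............
241 ............###.............
242 ...........#####............
243 ..........######............
244 ........#..######...........
245 ...........#######..........
246 .............#..##..........
247 ........##.....###..........
248 ...............##.###.......
249 ....................###.....
250 .......................###..
```

The ball is centred in the ring within about 2 mm, square to within 0.05°, and pressed about 6 mm. Handing in.

```bash
python3 -c "
from rig import *
print(finish_job())"
```

```text
the job is handed in; nothing more can be done
None
```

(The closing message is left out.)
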